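# Load the button press with large blanks and lock its stop

### The arm

A 6-joint arm with a two-finger parallel gripper is mounted at the origin on the work surface. World frame = base frame: x ahead of the robot, y to its left, z up, the work surface at z = 0. Lengths are in m, angles in rad, forces in N, time in s.
With the tool pointing down it reaches from about 0.375 to 0.9 m from the base axis. Payload 3.1 kg.
Tool frame: the origin (TCP) lies between the finger pads; the fingertips stand 25 mm ahead of it and the grasp point (between the pads) lies 6 mm ahead of it; x points along the fingers, y is the direction in which the jaws open and shut, and the axes are right-handed (so a half turn about x gives the same grasp; the last joint's range is limited). The gripper opens to 85 mm and grips with 20 to 120 N. Pads are 22 mm wide; open, the fingers measure 114 mm over their backs; the gripper's body (76 mm by 85 mm) begins 54 mm behind the grasp point. The pads swing forward as they close: fully open they stand 13 mm farther back than shut.
Start: joints at [-1.446, 0.527, 1.433, -0, 1.181, -0.178], TCP at [0.187, -0.596, 0.256] pointing down, gripper open.
Joint ranges: [-3.08, 3.08], [-0.75, 2.2], [0.22, 2.44], [-1.43, 4.57], [0, 2.65], [-2.85, 2.85]. Speed limits (rad/s): [2.79, 2.79, 3.14, 3.14, 3.14, 3.14].

### API

Orientations are given as a unit quaternion [x, y, z, w].
In Python, from station import manip, viewer, workorder gives the robot as it stands.
- The arm moves only by the shell command python3 -m crank 'ROWS' [FORCE]. ROWS is JSON, one flat list of numbers, 5 for each row, row after row: the opening, from 0 (shut) to 1 (fully open), then the shift along the world's x, y, z in mm, then the turn about the world's z in rad. A call has 1 to 10 rows; each row is the pose to reach, as a shift and turn from the pose commanded when the call began; what a row does not reach only later rows make up. A row lasts 1/8 s, in which the tool goes at most 62.5 mm and 10.7 degrees, less where a joint would pass 70% of its speed; a pose out of reach is approached as far as the arm can. A call with a gripper value outside its range is refused whole. The fingers move at their own pace and stop on an object; FORCE is the grip in N (left out, the last holds). Time passes only in rows, so rows that repeat a pose let the fingers close. It gives the time, the measured TCP pose, the force and the opening at its end, in the units of the state.
- manip.sense(): the state, without advancing time (a new reading comes with each control period).
- viewer.snapshot(name): name is "scene" or "side" or "wrist"; returns a dict with "img" (420x560x3 uint8, red, green, blue), "range_z" (420x560 float32, m along the optical axis (not along the pixel's ray), 0 where there is no reading), "fx", "fy", "cx", "cy" (pixels), "origin" and "attitude" of the camera in the world. Camera axes: x right, y down, z forward; pixel columns grow to the right and rows downward; lengths in m; the calibration is good to about 2 mm. A picture is of the moment at which its call begins.
- workorder.sign_off(): hands the job in, once; it reports no verdict.
The state is a dict: "t": time; "q": joint angles; "qd": joint speeds; "tau": joint torques, N m; "tcp_pos": TCP position; "tool_rot": TCP orientation; "force": force on the tool from outside, world axes, zero at the start; "ft_torque": the same for the moment, N m; "finger_gap": opening from 0.0 (shut) to 1.0 (fully open).
Only numpy, scipy, OpenCV 4.12 (cv2) and the standard library are available. Lean on these libraries where they do the work, as an engineer would, in place of code of your own. Each camera call takes 0.05 s, during which the arm holds its last target.

### The job

Get the little button press ready: pick the two large round wooden blanks out of the compartment tray and lay them flat in the press's two round wells, one in each. Then turn the black stop knob clockwise until its pointer is at the long mark, and last turn the steel lock ring beneath it clockwise until it is tight, leaving the knob on its mark. Leave the other blanks in the tray and the things around it where they are.

Things in the scene. Friction and masses are not known exactly. Their poses are not given: they have to be found in the camera images.
- tray: Plywood tray, fixed, 242 (its x) by 222 mm (its y), 22 mm high, open on top; origin under its centre. Floor, walls and dividers 5 mm thick. Six compartments: 2 along x (113 mm long inside) by 3 along y (67 mm wide). One wooden blank in each; which is where varies, up to 9 mm off the middle.
- large_a_center (a point): Large round button blank, 38 mm across and 16 mm high with straight sides for 13 mm and a slightly domed top, lying flat (dome up) in its own compartment of the tray; one of the two that are wanted, they are alike. Wood; its point is at the centre, half-way up, z axis up.
- large_b_center (a point): Large round button blank, 38 mm across and 16 mm high with straight sides for 13 mm and a slightly domed top, lying flat (dome up) in its own compartment of the tray; one of the two that are wanted, they are alike. Wood; its point is at the centre, half-way up, z axis up.
- small_a_center (a point): Small round button blank, 25 mm across and 14 mm high, in a compartment of the tray: not wanted. Wood; its point is at the centre, half-way up, z axis up.
- small_b_center (a point): Small round button blank, 25 mm across and 14 mm high, in a compartment of the tray: not wanted. Wood; its point is at the centre, half-way up, z axis up.
- square_center (a point): Square blank, 32 by 32 mm, 14 mm high, in a compartment of the tray: not wanted. Wood; its point is at the centre, half-way up, z axis up.
- toggle_center (a point): Toggle bar, 46 mm long (its x), 14 mm wide and 14 mm high, in a compartment of the tray: not wanted. Wood; its point is at the centre, half-way up, z axis up.
- press: Low bench press, fixed: aluminium plate 150 (its x) by 215 mm (its y), 16 mm thick, origin under its centre, with two round wells. At +y: a dark turret, 84 mm across, top 30 mm above the table, under the lock ring and knob; its one long mark (16 mm, ticks are 5 mm) lies from their axis in the press's +x. At the +x edge a grey ram head: x 44 to 72, y -90 to 10 mm, top at 50 mm.
- well0 (a point): Centre of the floor of one round well in the press's plate: 46 mm across, 3 mm deep, its dark floor 13 mm above the table. It is 40 mm or so from the plate's -y end. Axes as the press's.
- well1 (a point): The same for the other well, 60 mm from the first in the press's +y direction, next to the turret (72 mm from the turret's axis in y).
- knob_center (a point): Centre of the black stop knob, half-way up: round, 30 mm across, 20 mm high (58 to 78 mm above the table), vertical axis. Its pointer is a white line on top and a 6 mm wide nose standing 4 mm out of the rim (upper 5 mm only); this point's x axis points along the pointer and turns with it.
- knob (a joint): Angle of the stop knob in rad, growing as it is turned clockwise seen from above, range 0 to 2.8. At 1.40 the pointer is exactly at the long mark. It starts 0.7 to 1.3 rad short of it, stays where it is left, and turns with a friction of 0.06 N m.
- ring_center (a point): Centre of the steel lock ring, half-way up, just under the knob: round and knurled, 46 mm across, 22 mm high (from 31 to 53 mm above the table, 1 mm over the turret's top and 5 mm below the knob). Can be gripped across at any angle from above, the fingers either side of the knob.
- lock_ring (a joint): Angle of the lock ring in rad, growing as it is turned clockwise seen from above (tightening), range 0 to 1.5: at 1.5 it meets a firm stop, tight. It starts loose, at 0.1 to 0.6, stays where it is left, and turns with a friction of 0.06 N m. It does not turn the knob with it.
- scissors: Scissors with black handles lying on the table, about 165 mm long, 10 mm high; bystander.
- bowl: Green plastic bowl, 110 mm across, 50 mm high; bystander.
- jar: Clear jar with a steel cap, 70 mm across, 90 mm high; bystander.
There are look-alikes about, which are no part of the job. Leave any blue or yellow look-alike of the part that bears large_b_center alone.

How it is judged:
By the outcome, as a careful person would: the job done as asked, in the order asked, and still so for the second after the job is handed in, with the robot touching nothing.
It also fails if it takes over 70 s, if anything falls off the work surface, if the arm or the gripper's body presses on something with over 40 N, if the wrist force passes 120 N, or if a joint passes its speed limit or range.

## Working session

There is one attempt and no reset: what is moved stays moved. The work goes in short steps, Python scripts to look and compute and a shell command to move; the robot and the scene stay as the last step left them, time stands still between calls to the robot, and variables do not carry over. Pictures are saved under pics/ and viewed, and the job is handed in when it is done.

```bash
ls; mkdir -p pics
python3 - <<'E'
from station import manip, viewer, workorder
import cv2
s=manip.sense(); print({k:(v if not hasattr(v,'round') else v) for k,v in s.items()})
for n in ["scene","side","wrist"]:
    d=viewer.snapshot(n); cv2.imwrite(f"pics/{n}0.png",d["img"][:,:,::-1]); print(n,d["fx"],d["cx"],d["cy"],d["origin"],d["attitude"])
E
```

```text
pics
{'t': 0.0, 'q': array([-1.44550257e+00,  5.28464840e-01,  1.43392054e+00,  6.77731124e-06,
        1.18137743e+00, -1.78484612e-01]), 'qd': array([-3.72817260e-04, -1.87126380e-03,  3.72143586e-04,  1.52955024e-03,
        1.68663270e-03,  5.38052221e-06]), 'tau': array([-8.56831430e-04, -4.42359710e+01, -1.78027171e+01, -2.65336239e-04,
        8.29035096e-03,  1.46625251e-06]), 'tcp_pos': array([ 0.18690922, -0.59569979,  0.25532856]), 'tool_rot': array([ 0.6989882 ,  0.10775535, -0.69894297,  0.10622148]), 'force': array([-0.39962607,  0.32054044, -0.54872432]), 'ft_torque': array([ 0.02983924, -0.01901852,  0.03345271]), 'finger_gap': 1.0011329217289873}
scene 514.8105515640664 289.47693911828605 213.21703365940172 [ 1.46489031 -0.52965265  0.83659553] [ 0.77948669  0.43301189 -0.22770147 -0.3912202 ]
side 472.90864792295054 268.35587312216876 208.47938318821326 [0.45749497 0.59346187 0.78093251] [-0.08055466  0.93205936 -0.35203357  0.02913175]
wrist 292.08590565239865 282.29599213166614 208.34161969120757 [ 0.25483258 -0.57457621  0.37312319] [ 0.79833784 -0.58561857 -0.08386726  0.11257824]
```

View pics/scene0.png

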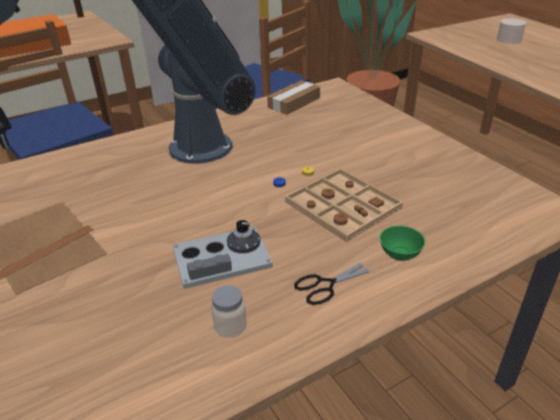

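View pics/side0.png

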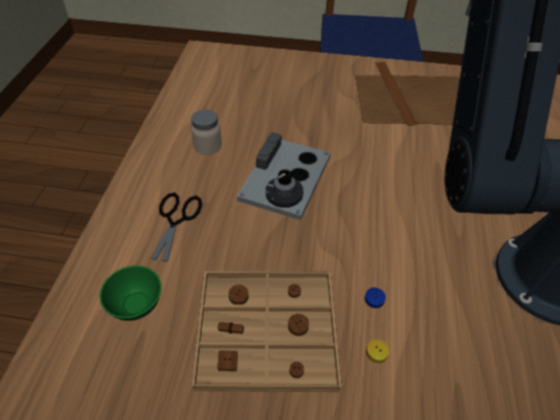

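View pics/wrist0.png

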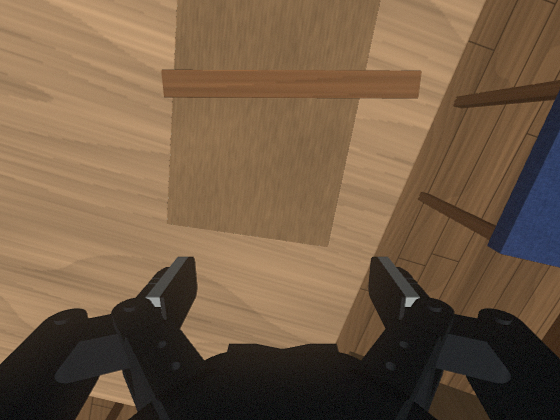

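The side view (560x420) shows these candidates: brown discs in the tray at (238,294), (298,324), (294,291) and (297,369), the square at (228,361) and the toggle at (231,328). The blue disc at (375,297) and the yellow one at (378,350) are look-alikes outside the tray. The press is at (285,178), and its wells are at (308,158) and (299,175). I take the two larger brown discs, (238,294) and (298,324), and will check them in a close crop.

```bash
cat > h.py <<'E'
import numpy as np, cv2
from scipy.spatial.transform import Rotation as R
from station import manip, viewer
def ray(d,uv):
    uv=np.atleast_2d(np.float64(uv))
    v=np.c_[(uv[:,0]-d["cx"])/d["fx"],(uv[:,1]-d["cy"])/d["fy"],np.ones(len(uv))]
    return np.array(d["origin"]),R.from_quat(d["attitude"]).apply(v)
def plane(d,uv,z):
    o,v=ray(d,uv); return o+v*((z-o[2])/v[:,2])[:,None]
def pt(d,uv):
    uv=np.atleast_2d(np.float64(uv)); o,v=ray(d,uv)
    r=d["range_z"][uv[:,1].round().astype(int),uv[:,0].round().astype(int)]
    return o+v*r[:,None]
def blobs(mask,amin=30,amax=1e9):
    n,l,s,c=cv2.connectedComponentsWithStats(mask.astype(np.uint8))
    return [(c[i],s[i],l==i) for i in range(1,n) if amin<=s[i,4]<=amax]
def mid(d,uv0,uv1): pass
E
python3 - <<'E'
from h import *
d=viewer.snapshot("side"); im=d["img"]
cv2.imwrite("pics/crop_tray.png",cv2.resize(im[260:400,185:400,::-1],None,fx=3.6,fy=3.6,interpolation=cv2.INTER_CUBIC))
cv2.imwrite("pics/crop_press.png",cv2.resize(im[125:225,220:345,::-1],None,fx=5.5,fy=5.5,interpolation=cv2.INTER_CUBIC))
# height map based
o,v=ray(d,np.stack(np.meshgrid(np.arange(560),np.arange(420)),-1).reshape(-1,2))
P=(o+v*d["range_z"].reshape(-1,1)).reshape(420,560,3)
hsv=cv2.cvtColor(im,cv2.COLOR_RGB2HSV)
for (u,w) in [(238,294),(298,324),(294,291),(297,369),(228,361),(231,328),(285,178),(308,158),(299,175),(375,297)]:
    print((u,w),hsv[w,u],P[w,u].round(4))
print(hsv[315,240],hsv[300,260])
E
```

```text
(238, 294) [ 12 167  67] [0.589  0.1514 0.0221]
(298, 324) [ 13 165  74] [0.4722 0.192  0.0211]
(294, 291) [ 13 161  76] [0.4881 0.1275 0.0224]
(297, 369) [ 13 162  74] [0.4632 0.2728 0.0205]
(228, 361) [ 12 161  87] [0.5787 0.2784 0.0192]
(231, 328) [ 11 172  55] [0.5867 0.2199 0.0213]
(285, 178) [135 128   8] [ 0.5417 -0.1076  0.0774]
(308, 158) [15 46 11] [ 0.5053 -0.2494  0.0117]
(299, 175) [ 0  0 10] [ 0.519  -0.1867  0.0133]
(375, 297) [115 172  83] [0.3389 0.1105 0.0161]
[ 17 108 137] [ 16 107 145]
```

```bash
sleep 0
```

```text
(no output)
```

View pics/crop_tray.png

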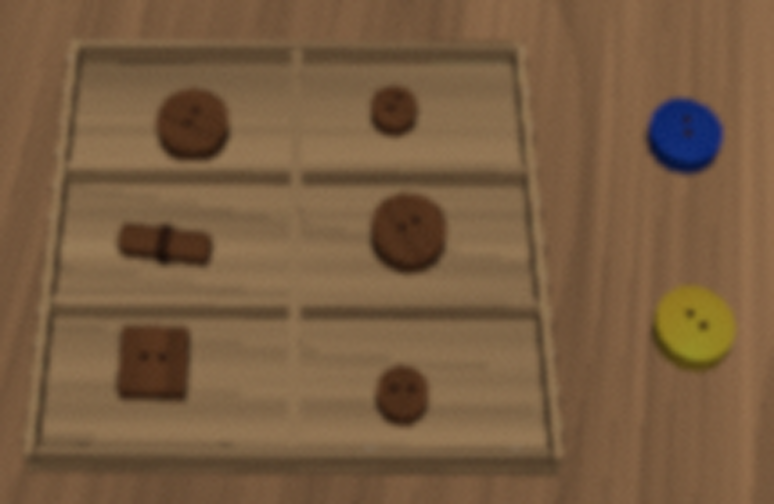

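View pics/crop_press.png

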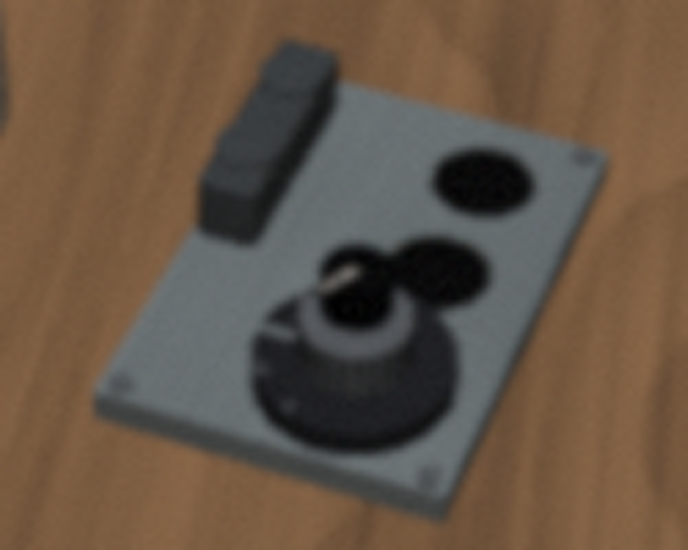

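Run:
```python
from h import *
d=viewer.snapshot("side"); hsv=cv2.cvtColor(d["img"],cv2.COLOR_RGB2HSV)
m=(hsv[...,0]<20)&(hsv[...,1]>135)&(hsv[...,2]<110); m[:265]=0;m[390:]=0;m[:,:195]=0;m[:,340:]=0
for c,s,mm in blobs(m,40):
    cn=cv2.findContours(mm.astype(np.uint8),0,2)[0][0]
    e=cv2.fitEllipse(cn) 
    # rim pts on plane z=.5*(5+21)
    p=plane(d,cn[:,0],0.016); (cx,cy),r=cv2.minEnclosingCircle((p[:,:2]*1000).astype(np.float32))
    print(c.round(1),s[4],"enc",round(cx,1),round(cy,1),round(r,1),"cent",plane(d,c,0.014)[0].round(4))
dark=(hsv[...,2]<30); dark[:130]=0;dark[215:]=0;dark[:,:230]=0;dark[:,335:]=0
for c,s,mm in blobs(dark,40): print("dark",c.round(1),s, plane(d,c,0.013)[0].round(4))
# plate: height 0.016
o,v=ray(d,np.stack(np.meshgrid(np.arange(560),np.arange(420)),-1).reshape(-1,2))
P=(o+v*d["range_z"].reshape(-1,1)).reshape(420,560,3)
pl=(hsv[...,1]<90)&(abs(P[...,2]-.016)<.008)&(P[...,0]>.4)&(P[...,0]<.68)&(P[...,1]>-.35)&(P[...,1]<-.03)
b=max(blobs(pl),key=lambda b:b[1][4]); cn=cv2.findContours(b[2].astype(np.uint8),0,2)[0]; cn=max(cn,key=len)
q=plane(d,cn[:,0],.016)[:,:2]*1000
print(cv2.minAreaRect(q.astype(np.float32)), cv2.boxPoints(cv2.minAreaRect(q.astype(np.float32))))
for nm,lo,hi in [("knob",.072,.09),("ram",.044,.056),("ring",.048,.0555)]:
    k=(P[...,2]>lo)&(P[...,2]<hi)&(P[...,0]>.4)&(P[...,0]<.68)&(P[...,1]>-.35)&(P[...,1]<-.03)
    print(nm,k.sum(),np.median(P[k],0).round(4),P[k].min(0).round(4),P[k].max(0).round(4))
```

```text
[238.2 294.1] 305 enc 589.4 147.4 20.6 cent [0.5901 0.1469 0.014 ]
[293.9 290.1] 135 enc 488.1 122.0 14.3 cent [0.4888 0.1205 0.014 ]
[297.9 324.1] 352 enc 471.8 189.5 20.8 cent [0.4724 0.1885 0.014 ]
[230.3 327.3] 210 enc 589.4 217.6 22.2 cent [0.5895 0.2153 0.014 ]
[227.2 360.5] 359 enc 580.4 276.2 21.4 cent [0.581  0.2756 0.014 ]
[296.3 369.3] 178 enc 464.0 271.8 13.3 cent [0.4643 0.2708 0.014 ]
dark [273.2 152. ] [267 142  13  21  44] [ 0.5907 -0.2547  0.013 ]
dark [307.4 157.7] [300 153  16  10 132] [ 0.5069 -0.2487  0.013 ]
dark [292.8 175.6] [279 169  29  16 277] [ 0.5329 -0.1825  0.013 ]
dark [283.5 202.5] [267 195  34  12  93] [ 0.5414 -0.0962  0.013 ]
((550.1075439453125, -180.19754028320312), (224.74876403808594, 152.80996704101562), 77.74864959716797) [[ 451.59668 -273.79953]
 [ 600.9265  -306.22592]
 [ 648.6184   -86.59555]
 [ 499.28857  -54.16916]]
knob 142 [ 0.5446 -0.1149  0.0781] [ 0.5299 -0.134   0.0722] [ 0.5589 -0.1026  0.0822]
ram 564 [ 0.5906 -0.2022  0.0517] [ 0.5206 -0.2867  0.044 ] [ 0.6206 -0.0943  0.0559]
ring 490 [ 0.5916 -0.2056  0.0521] [ 0.5206 -0.2841  0.048 ] [ 0.6206 -0.0943  0.0554]
```

The crop confirms it: the two larger brown discs with two holes are at crop (193,123) and (408,232), i.e. side pixels (238,294) and (298,324). The smaller ones and the square are clearly different. Next I get the tray yaw, tool yaw and a finger-length check.

Run:
```python
from h import *
s=manip.sense(); M=R.from_quat(s["tool_rot"]).as_matrix(); print(M.round(3)); ya=M[:,1]; print("jaw yaw",np.arctan2(ya[1],ya[0]))
d=viewer.snapshot("side")
c=plane(d,[(205,273),(331,272),(340,388),(193.5,387.5)],0.022); print(c.round(4))
for i in range(4): 
    e=c[(i+1)%4]-c[i]; print(np.linalg.norm(e).round(4), np.arctan2(e[1],e[0]).round(3))
# wrist: finger tips in TCP frame
d=viewer.snapshot("wrist")
T=s["tcp_pos"]
for uv in [(190,262),(378,262),(185,290),(160,300),(185,300)]:
    print(uv,(M.T@(pt(d,uv)[0]-T)).round(4))
```

```text
[[-0.     0.299 -0.954]
 [ 0.001 -0.954 -0.299]
 [-1.    -0.001 -0.   ]]
jaw yaw -1.2670422091890692
[[0.6609 0.1171 0.022 ]
 [0.4241 0.0734 0.022 ]
 [0.3912 0.2926 0.022 ]
 [0.6227 0.3321 0.022 ]]
0.2408 -2.959
0.2217 1.72
0.2349 0.169
0.2184 -1.395
(190, 262) [ 0.0054 -0.0428 -0.0095]
(378, 262) [ 0.0018  0.0431 -0.0114]
(185, 290) [-0.0057 -0.0423 -0.0017]
(160, 300) [-0.025  -0.0445 -0.0095]
(185, 300) [-0.0067 -0.0424  0.0026]
```

```bash
python3 -m crank '[0.7,60,60,0,0.15, 0.7,110,115,0,0.3, 0.7,155,170,0,0.45, 0.7,195,225,0,0.6, 0.7,230,280,0,0.75, 0.7,260,335,0,0.9, 0.7,285,390,0,1.05, 0.7,310,445,0,1.2, 0.7,320,500,0,1.35, 0.7,330,550,0,1.44]' 40; python3 -m crank '[0.7,5,50,0,0, 0.7,10,100,0,0, 0.7,15,150,0,0, 0.7,15,200,0,0, 0.7,15,200,0,0, 0.7,15,200,0,0,0.7,15,200,0,0]'
python3 - <<'E'
from h import *
s=manip.sense(); print(s["t"],s["tcp_pos"],s["finger_gap"],s["q"].round(2)); d=viewer.snapshot("wrist"); cv2.imwrite("pics/w1.png",d["img"][:,:,::-1])
E
```

```text
t: 1.6
tcp_pos: [0.5114, -0.0708, 0.2565]
tool_rot: [0.454, 0.542, -0.454, 0.542]
force: [0.5, -0.3, -0.8]
finger_gap: 0.704
t: 2.48
tcp_pos: [0.5256, 0.1261, 0.2563]
tool_rot: [0.455, 0.541, -0.455, 0.541]
force: [-0.1, -0.4, -0.5]
finger_gap: 0.697
2.475 [0.52559296 0.12611495 0.25631432] 0.6968667623383503 [ 0.03  0.41  1.64 -0.    1.08 -0.14]
```

View pics/w1.png

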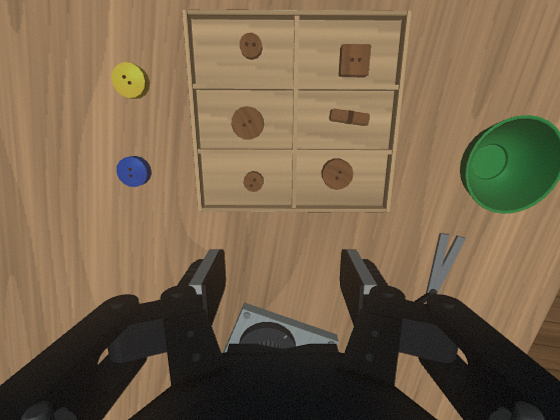

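The wrist view shows the whole tray. The large blanks are at (248,122) and (337,173), and the yellow and blue look-alikes are outside it at left.

Run:
```python
from h import *
s=manip.sense(); M=R.from_quat(s["tool_rot"]).as_matrix(); ya=M[:,1]; print("jaw yaw",np.arctan2(ya[1],ya[0]),s["tcp_pos"])
d=viewer.snapshot("wrist"); hsv=cv2.cvtColor(d["img"],cv2.COLOR_RGB2HSV)
m=(hsv[...,0]<20)&(hsv[...,1]>130)&(hsv[...,2]<125); m[205:]=0;m[:,:195]=0;m[:,400:]=0
m=cv2.morphologyEx(m.astype(np.uint8),cv2.MORPH_CLOSE,np.ones((5,5)))
for c,st,mm in blobs(m,150):
    cn=max(cv2.findContours(mm.astype(np.uint8),0,2)[0],key=len)
    p=plane(d,cn[:,0],0.017); (cx,cy),r=cv2.minEnclosingCircle((p[:,:2]*1000).astype(np.float32))
    print(c.round(1),st[4],"enc",round(cx,1),round(cy,1),round(r,1),"cent",plane(d,c,0.016)[0].round(4), "depth",pt(d,c)[0].round(4))
c=plane(d,[(185,12),(409,12),(388,210),(202,210)],0.022); print(c.round(4))
for i in range(4): 
    e=c[(i+1)%4]-c[i]; print(np.linalg.norm(e).round(4), np.arctan2(e[1],e[0]).round(3))
for uv in [(222,252),(343,252),(222,280)]:
    print(uv,(M.T@(pt(d,uv)[0]-s["tcp_pos"])).round(4))
```

```text
jaw yaw 0.17100723746810093 [0.52565694 0.12601788 0.2563386 ]
[250.  45.] 417 enc 465.1 271.2 12.2 cent [0.465  0.2716 0.016 ] depth [0.4655 0.2709 0.0196]
[354.   59.8] 912 enc 580.6 276.2 21.7 cent [0.581  0.2769 0.016 ] depth [0.5803 0.2761 0.0195]
[247.  122.5] 781 enc 472.9 190.0 18.3 cent [0.4729 0.1902 0.016 ] depth [0.4736 0.1903 0.0225]
[349.4 116.6] 432 enc 589.6 216.6 22.4 cent [0.59   0.2172 0.016 ] depth [0.5891 0.2169 0.0203]
[336.8 173.3] 700 enc 590.1 149.3 19.0 cent [0.5904 0.1495 0.016 ] depth [0.5893 0.1502 0.021 ]
[252.8 181. ] 279 enc 489.9 122.4 12.0 cent [0.4897 0.1223 0.016 ] depth [0.4899 0.1231 0.0198]
[[0.3941 0.2894 0.022 ]
 [0.6259 0.3297 0.022 ]
 [0.6628 0.116  0.022 ]
 [0.4324 0.076  0.022 ]]
0.2352 0.172
0.2168 -1.4
0.2338 -2.97
0.2168 1.748
(222, 252) [ 0.0148 -0.0292 -0.0101]
(343, 252) [ 0.0147  0.0305 -0.0102]
(222, 280) [ 0.0115 -0.0294  0.0036]
```

```bash
python3 -m crank '[0.7,32,11,-55,0, 0.7,64,23,-110,0, 0.7,64,23,-160,0, 0.7,64,23,-190,0,0.7,64,23,-205,0,0.7,64,23,-205,0,0.7,64,23,-205,0]' 40
python3 - <<'E'
from h import *
d=viewer.snapshot("wrist"); cv2.imwrite("pics/w2.png",d["img"][:,:,::-1])
s=manip.sense();print(s["tcp_pos"])
E
```

```text
t: 3.45
tcp_pos: [0.5907, 0.1501, 0.0528]
tool_rot: [0.456, 0.54, -0.454, 0.542]
force: [0.2, 0.2, 0.4]
finger_gap: 0.697
[0.59071554 0.15025631 0.0530433 ]
```

View pics/w2.png

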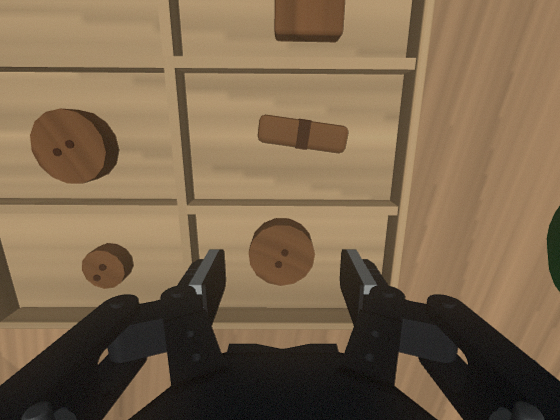

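The blank at (282,252) is centred between the pads at (222,…) and (343,…), and both fingers clear the divider and the wall. Descending and gripping.

```bash
python3 -m crank '[0.7,0,-1,-12,0, 0.7,0,-1,-22,0, 0.7,0,-1,-22,0, 0.4,0,-1,-22,0, 0.3,0,-1,-22,0, 0.3,0,-1,-22,0,0.3,0,-1,-22,0]' 40;  python3 - <<'E'
from h import *
d=viewer.snapshot("wrist"); cv2.imwrite("pics/w3.png",d["img"][:,:,::-1])
E
```

```text
t: 4.38
tcp_pos: [0.5898, 0.1494, 0.0296]
tool_rot: [0.455, 0.541, -0.455, 0.542]
force: [-0.1, 0.1, 1.9]
finger_gap: 0.425
```

View pics/w3.png

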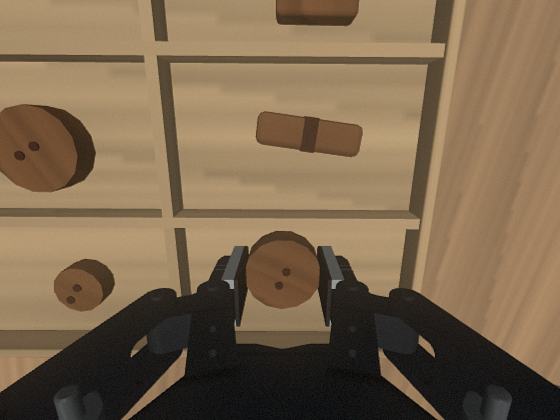

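```bash
python3 -m crank '[0.3,0,0,30,0, 0.3,0,0,70,0, 0.3,0,-40,120,-0.1, 0.3,-10,-95,170,-0.2, 0.3,-25,-150,200,-0.3, 0.3,-40,-205,200,-0.385, 0.3,-55,-260,200,-0.385, 0.3,-65,-315,200,-0.385, 0.3,-75,-370,200,-0.385, 0.3,-85,-420,200,-0.385]'; python3 -m crank '[0.3,-10,-50,0,0, 0.3,-10,-60,0,0,0.3,-10,-60,0,0,0.3,-10,-60,0,0]';  python3 - <<'E'
from h import *
d=viewer.snapshot("wrist"); cv2.imwrite("pics/w4.png",d["img"][:,:,::-1])
E
```

```text
t: 5.68
tcp_pos: [0.5037, -0.2726, 0.2293]
tool_rot: [0.55, 0.444, -0.55, 0.444]
force: [0.4, -0.5, -0.3]
finger_gap: 0.421
t: 6.18
tcp_pos: [0.4944, -0.3289, 0.2291]
tool_rot: [0.55, 0.445, -0.55, 0.444]
force: [0.6, 0.5, -0.9]
finger_gap: 0.423
```

View pics/w4.png

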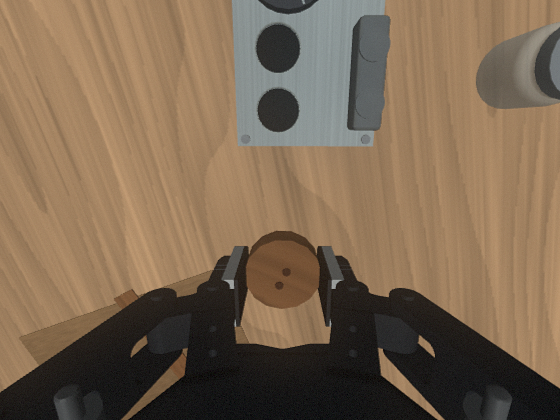

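The blank is held at (283,270). The wells are in view at (279,110) and (278,48), with the turret cut off at the top.

```bash
cat > wells.py <<'E'
from h import *
s=manip.sense(); M=R.from_quat(s["tool_rot"]).as_matrix(); ya=M[:,1]; print("jaw yaw",np.arctan2(ya[1],ya[0]),s["tcp_pos"])
d=viewer.snapshot("wrist"); hsv=cv2.cvtColor(d["img"],cv2.COLOR_RGB2HSV)
m=hsv[...,2]<45; m[180:]=0
C=[]
for c,st,mm in blobs(m,300):
    cn=max(cv2.findContours(mm.astype(np.uint8),0,2)[0],key=len)
    p=plane(d,cn[:,0],0.016); (cx,cy),r=cv2.minEnclosingCircle((p[:,:2]*1000).astype(np.float32))
    print(c.round(1),st,"enc16",round(cx,1),round(cy,1),round(r,1)); C.append((cx,cy))
q=plane(d,[(239,147),(374,146)],.016)*1000; e=q[1]-q[0]; print("edge",q.round(1),np.linalg.norm(e),np.arctan2(e[1],e[0]))
E
python3 wells.py
python3 - <<'E'
from h import *
d=viewer.snapshot("wrist"); s=manip.sense(); M=R.from_quat(s["tool_rot"]).as_matrix()
hsv=cv2.cvtColor(d["img"],cv2.COLOR_RGB2HSV)
m=(hsv[...,0]<20)&(hsv[...,1]>130)&(hsv[...,2]<150); m[:225]=0;m[315:]=0;m[:,:235]=0;m[:,330:]=0
b=max(blobs(m,100),key=lambda b:b[1][4]); print(b[0],b[1])
ys,xs=np.where(b[2]); p=pt(d,np.c_[xs,ys]); p=p[p[:,2]>.1]; pp=(p-s["tcp_pos"])@M; print("blank in tcp frame median",np.median(pp,0).round(4), np.percentile(pp,2,axis=0).round(4),np.percentile(pp,98,axis=0).round(4))
E
```

```text
jaw yaw -0.21014461171332702 [ 0.49459258 -0.32879714  0.22916904]
[277.6  35.8] [259  25  39  27 381] enc16 522.7 -177.0 19.2
edge [[ 457.4 -273.5   16. ]
 [ 604.3 -303.5   16. ]] 149.97679352737467 -0.20190597852569175
[282.24695892 270.31856782] [ 245  231   76   78 4357]
blank in tcp frame median [ 0.0097  0.0002 -0.0034] [ 0.0076 -0.016  -0.0181] [0.0214 0.0167 0.0162]
```

```bash
sed -i 's/<45; m\[180/<62; m[145/; s/blobs(m,300)/blobs(m,200)/' wells.py; python3 wells.py
```

```text
jaw yaw -0.21004222962779684 [ 0.49477222 -0.3290839   0.22934188]
[286.6   7. ] [259   0  57  13 250] enc16 538.5 -146.8 27.4
[352.4  74.4] [347  19  13 110 547] enc16 592.7 -228.4 52.2
[277.   47.7] [ 256   24   43   48 1610] enc16 520.0 -186.2 21.9
[543.1  74.8] [534  52  26  45 479] enc16 789.8 -268.3 25.4
[277.3 109.4] [ 257   88   41   43 1358] enc16 507.8 -244.2 22.0
edge [[ 457.6 -273.9   16. ]
 [ 604.6 -304.    16. ]] 150.05835423322625 -0.2018065153768501
```

```bash
python3 -m crank '[0.3,8,45,-20,0, 0.3,17,95,-60,0, 0.3,25,143,-110,0, 0.3,25,143,-150,0, 0.3,25,143,-172,0,0.3,25,143,-172,0,0.3,25,143,-172,0]';  python3 - <<'E'
from h import *
d=viewer.snapshot("wrist"); cv2.imwrite("pics/w5.png",d["img"][:,:,::-1])
d=viewer.snapshot("side"); cv2.imwrite("pics/s5.png",cv2.resize(d["img"][125:225,220:345,::-1],None,fx=5.5,fy=5.5,interpolation=cv2.INTER_CUBIC))
E
```

```text
t: 7.25
tcp_pos: [0.5202, -0.1879, 0.0582]
tool_rot: [0.55, 0.444, -0.55, 0.445]
force: [0.5, -0.8, -0.3]
finger_gap: 0.421
```

View pics/w5.png

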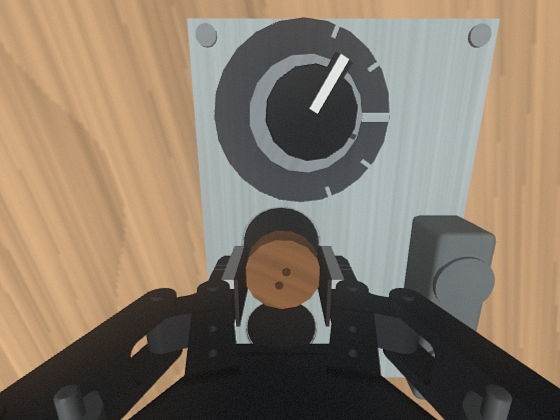

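View pics/s5.png

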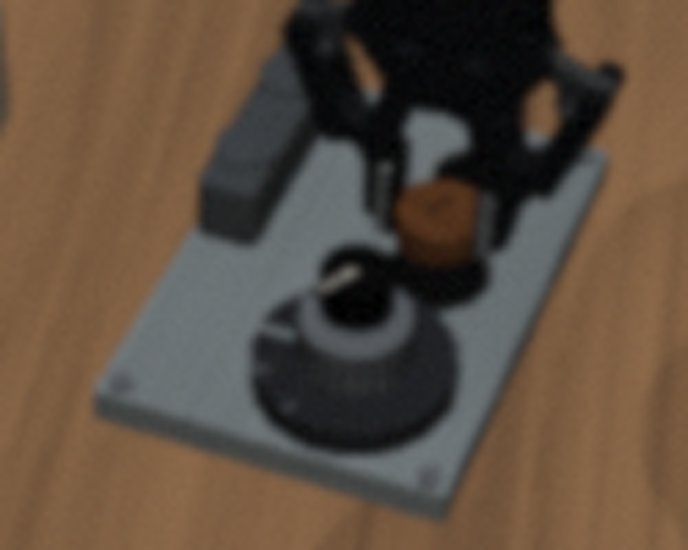

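Run:
```python
from h import *
d=viewer.snapshot("wrist"); s=manip.sense(); print(s["tcp_pos"])
print("well1 far edge",plane(d,[(282,208)],.016)*1000, "center est", plane(d,[(282,208)],.016)*1000-23*np.array([.204,.979,0]))
cv2.imwrite("pics/k5.png",cv2.resize(d["img"][10:210,190:410,::-1],None,fx=3,fy=3,interpolation=cv2.INTER_CUBIC))
# turret outline
im=d["img"]; hsv=cv2.cvtColor(im,cv2.COLOR_RGB2HSV)
a=plane(d,[(363,117.5),(389,117.5)],.030)*1000; b=plane(d,[(315,112),(346,57)],.078)*1000
print("mark",a.round(1),np.arctan2(*(a[1]-a[0])[[1,0]])); print("ptr",b.round(1),np.arctan2(*(b[1]-b[0])[[1,0]]))
# knob top circle: dark pixels near z .078
o,v=ray(d,np.stack(np.meshgrid(np.arange(560),np.arange(420)),-1).reshape(-1,2))
P=(o+v*d["range_z"].reshape(-1,1)).reshape(420,560,3)
for lo,hi in [(.074,.083),(.049,.056),(.027,.034)]:
    k=(P[...,2]>lo)&(P[...,2]<hi); k[205:]=0;k[:,:180]=0;k[:,410:]=0
    bb=max(blobs(k,50),key=lambda b:b[1][4]);q=P[bb[2]][:,:2]*1000
    (cx,cy),r=cv2.minEnclosingCircle(q.astype(np.float32)); print(lo,bb[0],bb[1],cx,cy,r,np.median(P[bb[2]],0))
```

```text
[ 0.52028917 -0.18827814  0.05870545]
well1 far edge [[ 525.94587306 -164.14123417   16.        ]] center est [[ 521.25387306 -186.65823417   16.        ]]
mark [[ 574.2 -124.2   30. ]
 [ 586.3 -126.8   30. ]] -0.21112317741774478
ptr [[ 546.6 -117.5   78. ]
 [ 558.7 -103.8   78. ]] 0.8476084737240475
0.074 [311.63571925 108.56970118] [ 265   51   92  109 7195] 546.6985473632812 -115.81942749023438 16.96363639831543 [ 0.54579569 -0.11630082  0.07812295]
0.049 [291.57036826 115.80159863] [ 248   53  114  119 3503] 545.4036865234375 -117.52803802490234 23.582687377929688 [ 0.53613208 -0.11711275  0.05302125]
0.027 [297.83541565 107.09799679] [  214    17   175   184 14327] 545.0079345703125 -117.37388610839844 42.210174560546875 [ 0.54272968 -0.11166315  0.03010863]
```

View pics/k5.png

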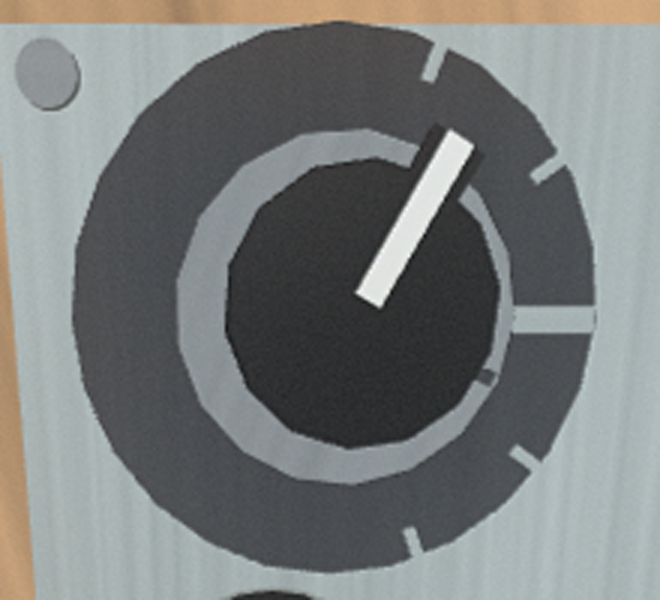

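Knob axis is about (545.2, -117.4) mm, pointer at yaw 0.85 and long mark at yaw -0.21, so about 1.06 rad to turn. That fits the 0.7–1.3 given. Lowering the blank into well1, with +2 mm in y.

```bash
python3 -m crank '[0.3,0,2,-8,0, 0.3,0,2,-15,0, 0.3,0,2,-19,0, 0.3,0,2,-19,0,0.3,0,2,-19,0]'; python3 -m crank '[0.5,0,0,0,0,0.6,0,0,0,0,0.6,0,0,0,0, 0.6,0,0,15,0,0.6,0,0,40,0]';  python3 - <<'E'
from h import *
d=viewer.snapshot("wrist"); cv2.imwrite("pics/w6.png",d["img"][:,:,::-1])
E
```

```text
t: 8.02
tcp_pos: [0.5192, -0.1855, 0.04]
tool_rot: [-0.55, -0.444, 0.55, -0.444]
force: [-2.2, 1.9, 16.2]
finger_gap: 0.42
t: 8.65
tcp_pos: [0.5189, -0.1854, 0.0784]
tool_rot: [-0.55, -0.445, 0.55, -0.444]
force: [1.4, -0.5, -0.0]
finger_gap: 0.602
```

View pics/w6.png

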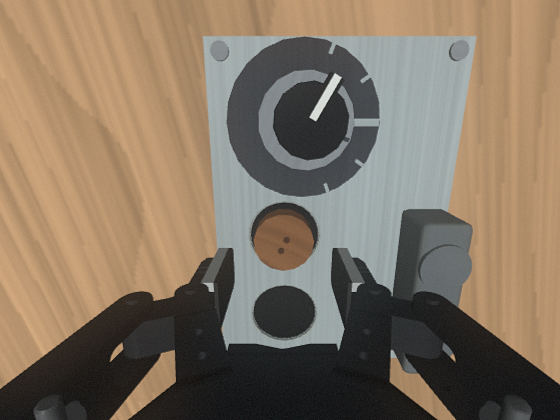

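The blank is at (284,241) inside the dark well outline. I check that it lies flat on the floor, with its top at about 29 mm.

Run:
```python
from h import *
d=viewer.snapshot("wrist"); cv2.imwrite("pics/c6.png",cv2.resize(d["img"][190:350,220:350,::-1],None,fx=3.6,fy=3.6,interpolation=cv2.INTER_CUBIC))
for c in [(284,228),(284,241),(284,255),(262,241),(306,241),(275,250),(284,312),(330,220)]: print(c,pt(d,c)[0].round(4))
```

```text
(284, 228) [ 0.5243 -0.1782  0.0283]
(284, 241) [ 0.5225 -0.1867  0.0284]
(284, 255) [ 0.5206 -0.1956  0.0295]
(262, 241) [ 0.509  -0.1837  0.0287]
(306, 241) [ 0.536  -0.1902  0.0271]
(275, 250) [ 0.5157 -0.1912  0.0291]
(284, 312) [ 0.5095 -0.2485  0.0129]
(330, 220) [ 0.5544 -0.1835  0.0163]
```

View pics/c6.png

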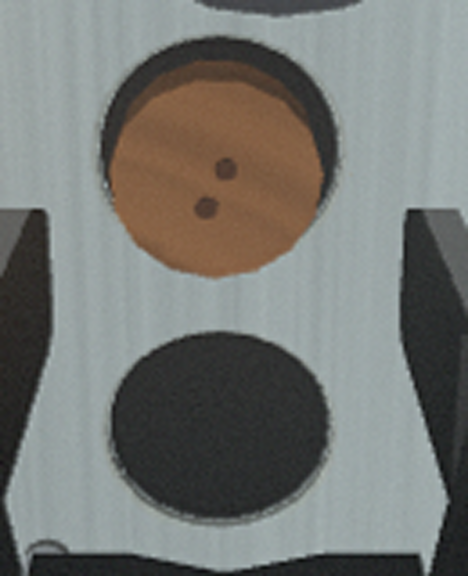

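```bash
cat > tilt.py <<'E'
import sys
from h import *
def tilt(box,cam="wrist",lo=60,dep=None):
    d=viewer.snapshot(cam); hsv=cv2.cvtColor(d["img"],cv2.COLOR_RGB2HSV)
    m=(hsv[...,0]<22)&(hsv[...,1]>100)&(hsv[...,2]>lo); k=np.zeros_like(m); x0,y0,x1,y1=box; k[y0:y1,x0:x1]=1; m&=k
    b=max(blobs(m,50),key=lambda b:b[1][4]); print(b[0],b[1])
    mm=cv2.erode(b[2].astype(np.uint8),np.ones((5,5)))
    ys,xs=np.where(mm); p=pt(d,np.c_[xs,ys]); 
    p=p[abs(p[:,2]-np.median(p[:,2]))<.004]
    A=np.c_[p[:,:2]-p[:,:2].mean(0),np.ones(len(p))]; x=np.linalg.lstsq(A,p[:,2],rcond=None)[0]
    cn=max(cv2.findContours(b[2].astype(np.uint8),0,2)[0],key=len)
    q=plane(d,cn[:,0],.027)*1000; 
    print("slope deg",np.degrees(np.arctan(x[:2])).round(2),"z",x[2].round(4),"circ",cv2.minEnclosingCircle(q[:,:2].astype(np.float32)),"mean z percentiles",np.percentile(p[:,2],[5,50,95]).round(4))
E
python3 -c "
from tilt import *
d=viewer.snapshot('wrist');h=cv2.cvtColor(d['img'],cv2.COLOR_RGB2HSV);print(h[241,284],h[208,284],h[211,284],h[222,284])
tilt((235,195,335,280),lo=90)"
```

```text
[ 13 119 133] [14 98 83] [12 96 80] [ 13 122 136]
[280.12265282 239.75229724] [ 251  213   60   55 2503]
slope deg [-0.01 -1.28] z 0.0282 circ ((519.7999877929688, -185.5104522705078), 18.748432159423828) mean z percentiles [0.0265 0.0283 0.0298]
```

It is seated: tilt is 1.3° (a rim-rest would be about 4.5°), centre (520,-185.5), top 28–29 mm. Now the second blank.

```bash
python3 -m crank '[0.6,0,0,50,0, 0.65,0,20,90,0.1, 0.7,-5,75,100,0.2, 0.7,-10,130,100,0.3, 0.7,-20,185,100,0.38, 0.7,-30,240,90,0.38, 0.7,-40,295,60,0.38, 0.7,-46,350,20,0.38, 0.7,-46,375,-10,0.38, 0.7,-46,375,-25,0.38]'; python3 -m crank '[0.7,0,0,0,0,0.7,0,0,0,0,0.7,0,0,0,0]';  python3 - <<'E'
from h import *
d=viewer.snapshot("wrist"); cv2.imwrite("pics/w7.png",d["img"][:,:,::-1]); s=manip.sense(); print(s["tcp_pos"])
hsv=cv2.cvtColor(d["img"],cv2.COLOR_RGB2HSV)
m=(hsv[...,0]<20)&(hsv[...,1]>130)&(hsv[...,2]<125);m[:200]=0;m[330:]=0;m[:,:235]=0;m[:,:340]*=True;m[:,340:]=0
b=max(blobs(m,150),key=lambda b:b[1][4]);cn=max(cv2.findContours(b[2].astype(np.uint8),0,2)[0],key=len)
p=plane(d,cn[:,0],0.017); print(b[0],cv2.minEnclosingCircle((p[:,:2]*1000).astype(np.float32)))
E
```

```text
t: 10.1
tcp_pos: [0.4717, 0.191, 0.051]
tool_rot: [0.454, 0.542, -0.456, 0.54]
force: [-1.0, -0.5, 0.1]
finger_gap: 0.701
t: 10.48
tcp_pos: [0.4744, 0.1885, 0.0544]
tool_rot: [0.457, 0.539, -0.456, 0.54]
force: [0.5, 1.0, 0.6]
finger_gap: 0.704
[0.47432781 0.18857812 0.05433979]
[278.82071576 247.1035788 ] ((472.88104248046875, 191.45758056640625), 20.652055740356445)
```

View pics/w7.png

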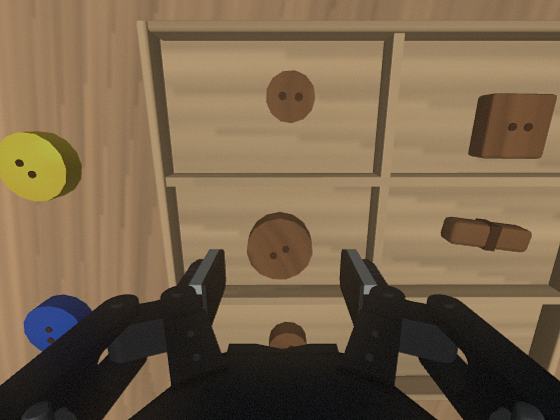

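The large blank is at (280,246) between the fingers, with tray walls clear on both sides. The shift is (-2, +2), then down 22.

```bash
python3 -m crank '[0.7,-2,2,-12,0, 0.7,-2,2,-21,0, 0.7,-2,2,-21,0, 0.4,-2,2,-21,0, 0.3,-2,2,-21,0, 0.3,-2,2,-21,0,0.3,-2,2,-21,0]' 40;  python3 - <<'E'
from h import *
d=viewer.snapshot("wrist"); cv2.imwrite("pics/w8.png",d["img"][:,:,::-1])
E
```

```text
t: 11.4
tcp_pos: [0.4716, 0.1914, 0.0325]
tool_rot: [0.456, 0.54, -0.456, 0.54]
force: [-1.0, 1.1, 1.2]
finger_gap: 0.42
```

View pics/w8.png

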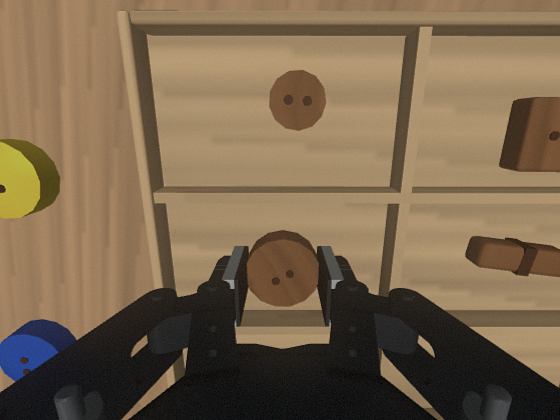

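```bash
python3 -m crank '[0.3,0,0,30,0, 0.3,0,0,70,0, 0.3,5,-40,110,-0.1, 0.3,10,-95,130,-0.2, 0.3,15,-150,130,-0.3, 0.3,20,-205,130,-0.38, 0.3,25,-260,130,-0.38, 0.3,30,-315,130,-0.38, 0.3,34,-370,130,-0.38, 0.3,37,-420,130,-0.38]'; python3 -m crank '[0.3,0,-16,-10,0, 0.3,0,-16,-60,0,0.3,0,-16,-102,0,0.3,0,-16,-102,0,0.3,0,-16,-102,0,0.3,0,-16,-102,0]';  python3 - <<'E'
from h import *
d=viewer.snapshot("wrist"); cv2.imwrite("pics/w9.png",d["img"][:,:,::-1]);s=manip.sense(); print(s["tcp_pos"],s["tool_rot"])
E
```

```text
t: 12.7
tcp_pos: [0.5083, -0.2307, 0.1622]
tool_rot: [0.55, 0.444, -0.55, 0.444]
force: [0.0, 0.0, -0.8]
finger_gap: 0.418
t: 13.45
tcp_pos: [0.5096, -0.245, 0.0622]
tool_rot: [0.55, 0.443, -0.55, 0.446]
force: [-1.0, -0.2, 0.1]
finger_gap: 0.419
[ 0.50953224 -0.24508942  0.06215916] [ 0.55029826  0.44320526 -0.54968256  0.44563438]
```

View pics/w9.png

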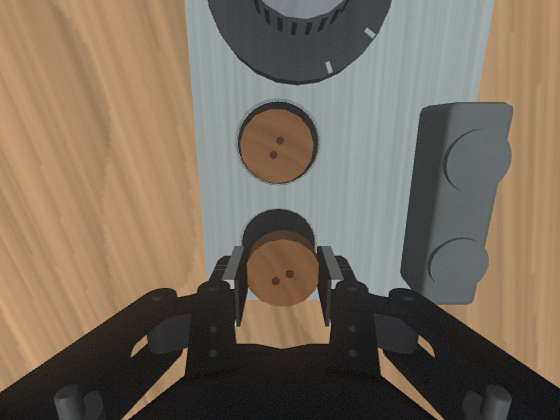

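```bash
python3 - <<'E'
from h import *
d=viewer.snapshot("wrist"); print(plane(d,[(279,209)],.016)*1000-23*np.array([.204,.979,0]))
E
python3 -m crank '[0.3,-1,0,-8,0, 0.3,-1,0,-15,0, 0.3,-1,0,-20,0, 0.3,-1,0,-21,0,0.3,-1,0,-21,0]'; python3 -m crank '[0.5,0,0,0,0,0.6,0,0,0,0,0.6,0,0,0,0, 0.6,0,0,15,0,0.6,0,0,50,0,0.6,0,-10,100,0,0.6,0,-20,110,0,0.6,0,-20,110,0]';  python3 - <<'E'
from h import *
d=viewer.snapshot("wrist"); cv2.imwrite("pics/w10.png",d["img"][:,:,::-1])
E
```

```text
[[ 508.35662559 -244.70297003   16.        ]]
t: 14.18
tcp_pos: [0.5072, -0.2445, 0.0405]
tool_rot: [-0.55, -0.445, 0.55, -0.444]
force: [-2.1, 0.7, 11.9]
finger_gap: 0.419
t: 15.18
tcp_pos: [0.5079, -0.2657, 0.1506]
tool_rot: [0.551, 0.443, -0.55, 0.445]
force: [0.0, 0.0, 0.3]
finger_gap: 0.601
```

View pics/w10.png

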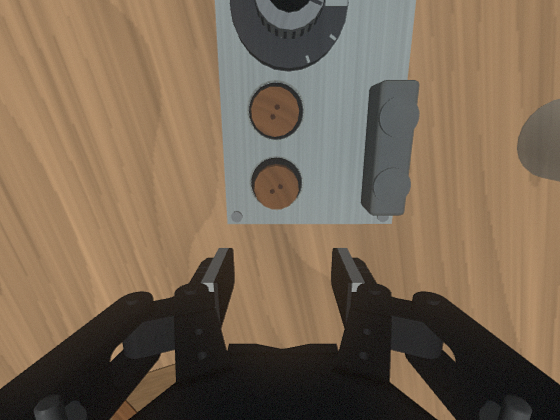

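Both blanks are in wells, at (275,111) and (277,186). I check both for tilt and height.

```bash
python3 -c "
from tilt import *
tilt((240,75,310,145),lo=90); tilt((240,150,310,215),lo=90)
for b in [(240,75,310,145),(240,150,310,215)]:
  d=viewer.snapshot('wrist')"
```

```text
[276.48783186 112.41814159] [ 253   88   48   50 1808]
slope deg [-0.05 -0.33] z 0.0283 circ ((519.6831665039062, -186.2436981201172), 18.53720474243164) mean z percentiles [0.0266 0.0283 0.0299]
[278.53635117 189.36076818] [ 257  168   44   43 1458]
slope deg [-0.13 -0.88] z 0.0283 circ ((507.5051574707031, -245.7289276123047), 18.5230655670166) mean z percentiles [0.0266 0.0284 0.0299]
```

Both are flat (tilt under 1°), tops about 28–29 mm, within 1 mm of the well centres. Now over the knob, jaws square to the pointer (yaw -0.72).

```bash
python3 -m crank '[0.65,10,40,0,-0.15, 0.65,20,90,0,-0.3, 0.65,37,148,0,-0.45, 0.65,37,148,-20,-0.51, 0.65,37,148,-42,-0.51, 0.65,37,148,-42,-0.51, 0.65,37,148,-42,-0.51]';  python3 - <<'E'
from h import *
d=viewer.snapshot("wrist"); cv2.imwrite("pics/w11.png",d["img"][:,:,::-1]); s=manip.sense(); M=R.from_quat(s["tool_rot"]).as_matrix(); print(s["tcp_pos"],np.arctan2(M[1,1],M[0,1]))
E
```

```text
t: 16.3
tcp_pos: [0.5445, -0.1167, 0.1072]
tool_rot: [-0.644, -0.291, 0.645, -0.291]
force: [-0.6, -0.3, 0.8]
finger_gap: 0.652
[ 0.54473636 -0.1169339   0.10763099] -0.7222933856248916
```

View pics/w11.png

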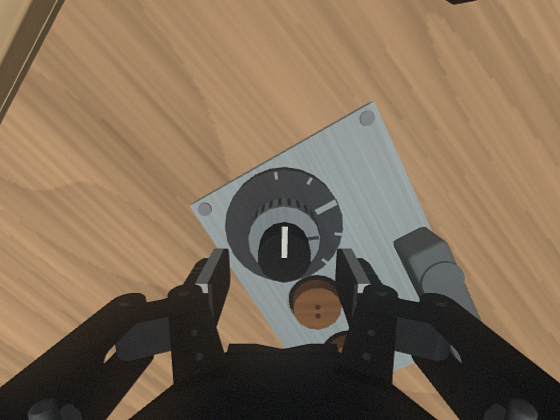

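The knob at (285,252) is centred between the pads, with the pointer square to the jaws. Going down and gripping.

```bash
python3 -m crank '[0.65,0,-0.5,-12,0, 0.65,0,-0.5,-23,0, 0.65,0,-0.5,-23,0, 0.4,0,-0.5,-23,0,0.2,0,-0.5,-23,0,0.2,0,-0.5,-23,0,0.2,0,-0.5,-23,0]' 40;  python3 - <<'E'
from h import *
d=viewer.snapshot("wrist"); cv2.imwrite("pics/w12.png",d["img"][:,:,::-1]); s=manip.sense(); M=R.from_quat(s["tool_rot"]).as_matrix(); print(s["tcp_pos"],np.arctan2(M[1,1],M[0,1]))
E
```

```text
t: 17.23
tcp_pos: [0.5449, -0.1175, 0.0846]
tool_rot: [0.645, 0.291, -0.644, 0.292]
force: [-0.3, -1.6, 1.2]
finger_gap: 0.336
[ 0.54487796 -0.11748037  0.08464005] -0.7219307504636603
```

View pics/w12.png

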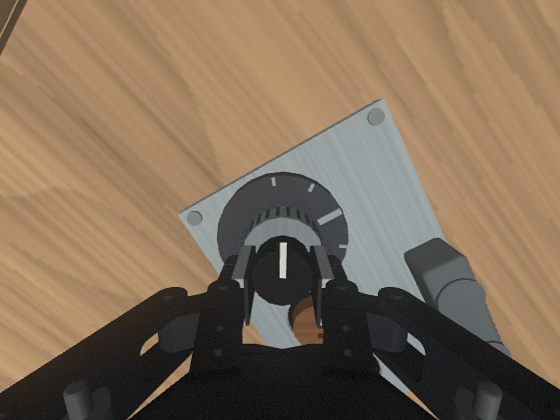

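```bash
cat > ang.py <<'E'
from h import *
def ang(cam,boxp,boxm):
    d=viewer.snapshot(cam); im=d["img"]; g=im.min(2).astype(int); out=[]
    for box,z,th in [(boxp,.078,110),(boxm,.030,120)]:
        if box is None: continue
        x0,y0,x1,y1=box; k=np.zeros(g.shape,bool); k[y0:y1,x0:x1]=g[y0:y1,x0:x1]>th
        b=max(blobs(k,5),key=lambda b:b[1][4]); ys,xs=np.where(b[2]); q=plane(d,np.c_[xs,ys],z)*1000
        u,sv,vt=np.linalg.svd(q[:,:2]-q[:,:2].mean(0),full_matrices=False); v=vt[0]; c=q[:,:2].mean(0)
        if v[0]<0: v=-v
        out.append(np.arctan2(v[1],v[0])); e=(q[:,:2]-c)@v
        print(cam,b[0].round(1),b[1][4],"centre",c.round(1),"len",np.ptp(e).round(1),"ang",out[-1].round(4),"radial from axis",np.arctan2(*(c-np.array([545.2,-117.4]))[::-1]).round(4))
    return out
E
python3 -c "
from ang import *
ang('wrist',(270,238,296,285),(312,200,348,232))"
```

```text
wrist [282.7 259.3] 225 centre [ 552. -110.] len 17.5 ang 0.8304 radial from axis 0.8277
wrist [329.5 216.4] 153 centre [ 577.6 -124.9] len 15.1 ang -0.2049 radial from axis -0.2259
```

```bash
python3 -m crank '[0.2,0,0,0,-0.17, 0.2,0,0,0,-0.34, 0.2,0,0,0,-0.51, 0.2,0,0,0,-0.68, 0.2,0,0,0,-0.85, 0.2,0,0,0,-1.0, 0.2,0,0,0,-1.04, 0.2,0,0,0,-1.04,0.2,0,0,0,-1.04]';  python3 - <<'E'
from h import *
d=viewer.snapshot("wrist"); cv2.imwrite("pics/w13.png",d["img"][:,:,::-1]); s=manip.sense(); M=R.from_quat(s["tool_rot"]).as_matrix(); print(s["tcp_pos"],np.arctan2(M[1,1],M[0,1]),s["q"])
E
```

```text
t: 18.45
tcp_pos: [0.5449, -0.1177, 0.0846]
tool_rot: [0.704, -0.068, -0.703, -0.067]
force: [-0.4, -2.6, 2.7]
finger_gap: 0.335
[ 0.54496099 -0.11765959  0.08463916] -1.7615097555194332 [-4.12914529e-01  6.92151072e-01  1.73427567e+00 -4.98348092e-04
  7.13674735e-01  1.34897127e+00]
```

View pics/w13.png

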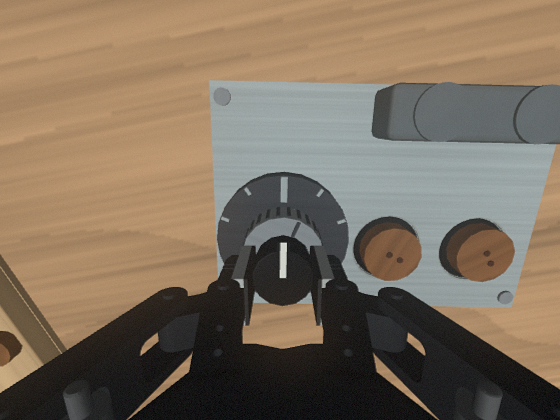

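The pointer at (283,260) now lines up with the long mark at (284,190). I measure, then release and re-measure from above.

```bash
python3 -c "
from ang import *
ang('wrist',(270,238,296,285),(276,175,292,206))"
python3 -m crank '[0.4,0,0,0,0, 0.65,0,0,0,0, 0.65,0,0,0,0, 0.65,0,0,20,0,0.65,0,0,45,0,0.65,0,0,45,0,0.65,0,0,45,0]'
python3 -c "
from h import *
d=viewer.snapshot('wrist'); cv2.imwrite('pics/w14.png',d['img'][:,:,::-1])"
```

```text
wrist [282.8 259.4] 233 centre [ 555.  -119.5] len 17.5 ang -0.2071 radial from axis -0.216
wrist [283.7 188.7] 159 centre [ 577.7 -124.5] len 15.4 ang -0.2106 radial from axis -0.2159
t: 19.42
tcp_pos: [0.544, -0.1168, 0.1288]
tool_rot: [-0.704, 0.067, 0.704, 0.068]
force: [-0.1, -0.4, 0.5]
finger_gap: 0.649
```

View pics/w14.png

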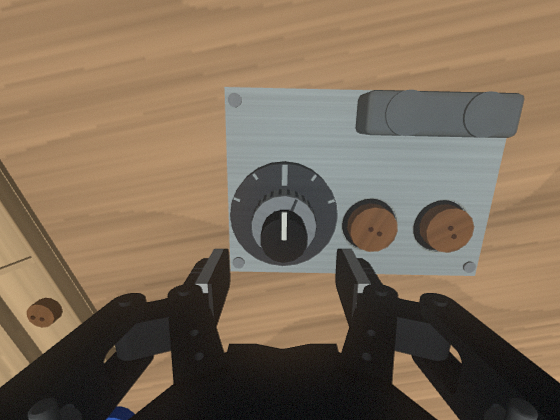

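```bash
python3 -c "
from ang import *
ang('wrist',(272,208,296,248),(278,163,292,187))
from h import *
d=viewer.snapshot('wrist'); cv2.imwrite('pics/k14.png',cv2.resize(d['img'][150:280,220:350,::-1],None,fx=4.5,fy=4.5,interpolation=cv2.INTER_CUBIC))
print(plane(d,[(291,207)],.053)*1000)"
```

```text
wrist [283.9 225.8] 145 centre [ 554.6 -119.5] len 17.5 ang -0.203 radial from axis -0.2235
wrist [284.1 174.7] 97 centre [ 577.3 -124.3] len 14.4 ang -0.2199 radial from axis -0.2106
[[ 558.33783986 -125.35177067   53.        ]]
```

View pics/k14.png

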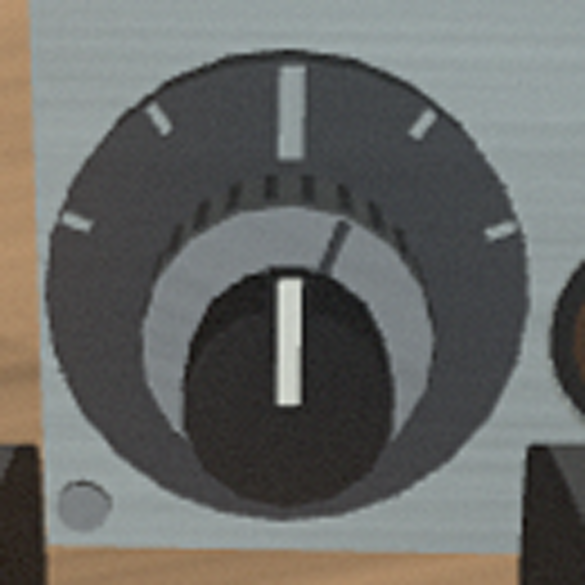

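The knob reads on its mark: pointer -0.203/-0.2235 against mark -0.220/-0.211, within about 0.02 rad. The ring index is at crop (337,245). Now I turn the tool to yaw -1.3 and go down around the ring.

```bash
python3 -m crank '[0.75,1,-0.5,0,0.17, 0.75,1,-0.5,0,0.34, 0.75,1,-0.5,0,0.46, 0.75,1,-0.5,-20,0.46, 0.75,1,-0.5,-45,0.46, 0.75,1,-0.5,-60,0.46,0.75,1,-0.5,-60,0.46]'; python3 -c "
from h import *
s=manip.sense(); M=R.from_quat(s['tool_rot']).as_matrix(); print(s['tcp_pos'],np.arctan2(M[1,1],M[0,1]),s['q'],s['force'])
d=viewer.snapshot('wrist'); cv2.imwrite('pics/w15.png',d['img'][:,:,::-1])"
```

```text
t: 20.45
tcp_pos: [0.5445, -0.1173, 0.0679]
tool_rot: [-0.7, -0.095, 0.702, -0.094]
force: [-0.3, 0.8, -0.5]
finger_gap: 0.751
[ 0.54452662 -0.11726827  0.06785176] -1.3020508928841021 [-4.12754022e-01  7.21758909e-01  1.73798750e+00  4.58614433e-05
  6.85267493e-01  8.89258440e-01] [-0.34118654  0.7762168  -0.53808714]
```

View pics/w15.png

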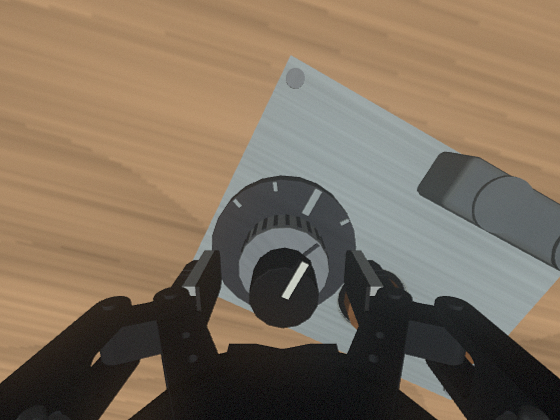

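The ring at (284,255) is centred between the pads and the knob is clear of them. Down 11 mm and grip.

```bash
python3 -m crank '[0.75,0.5,0,-6,0, 0.75,0.5,0,-11,0, 0.75,0.5,0,-11,0, 0.5,0.5,0,-11,0,0.3,0.5,0,-11,0,0.3,0.5,0,-11,0]' 60; python3 -c "
from h import *
s=manip.sense(); print(s['force'],s['ft_torque'],s['tcp_pos'])
d=viewer.snapshot('wrist'); cv2.imwrite('pics/w16.png',d['img'][:,:,::-1])"
```

```text
t: 21.25
tcp_pos: [0.546, -0.1174, 0.059]
tool_rot: [0.701, 0.095, -0.701, 0.095]
force: [-0.8, 1.8, 5.1]
finger_gap: 0.512
[-0.75183802  1.77313923  5.09402758] [ 0.37997294  0.20646878 -0.05774   ] [ 0.5459888  -0.11737028  0.05897649]
```

View pics/w16.png

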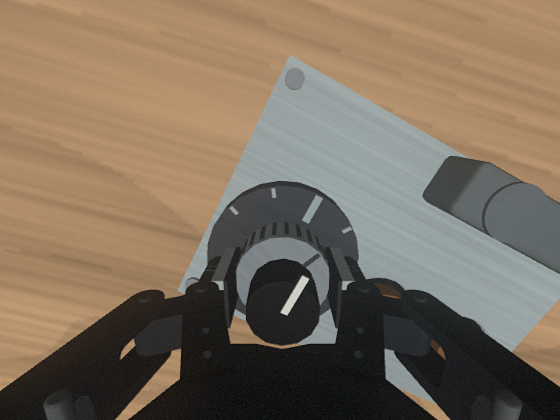

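The pads are on the ring (opening about 46 mm). First 0.85 rad, watching the torque.

```bash
python3 -m crank '[0.3,0,0,0,-0.16, 0.3,0,0,0,-0.32, 0.3,0,0,0,-0.48, 0.3,0,0,0,-0.64, 0.3,0,0,0,-0.75, 0.3,0,0,0,-0.85,0.3,0,0,0,-0.85]'; python3 -c "
from h import *
s=manip.sense(); M=R.from_quat(s['tool_rot']).as_matrix(); print(np.arctan2(M[1,1],M[0,1]),s['force'],s['ft_torque'],s['tcp_pos'],s['q'])
d=viewer.snapshot('wrist'); cv2.imwrite('pics/w17.png',d['img'][:,:,::-1])"
```

```text
t: 22.18
tcp_pos: [0.5459, -0.1183, 0.059]
tool_rot: [0.678, -0.203, -0.677, -0.202]
force: [-2.0, -1.3, 5.0]
finger_gap: 0.512
-2.152335737358263 [-1.96983334 -1.27349786  4.97078287] [-0.10124527  0.31359756 -0.04130603] [ 0.54585923 -0.11832595  0.05896595] [-4.13103522e-01  7.37672710e-01  1.73914053e+00 -1.40349004e-03
  6.64255136e-01  1.74033681e+00]
```

View pics/w17.png

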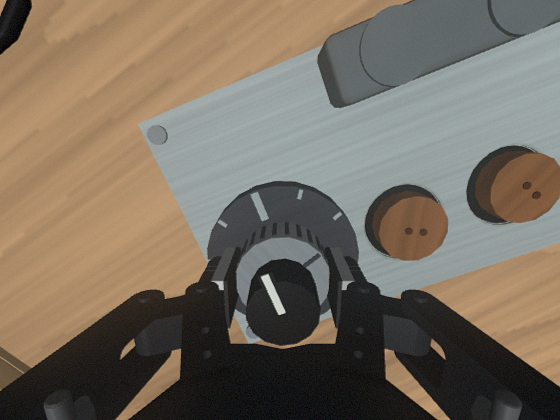

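The ring index keeps its place in the gripper at (312,262), so the ring turned with it, and the knob stayed on its mark. I continue in smaller steps.

```bash
for i in 1; do python3 -m crank '[0.3,0,0,0,-0.1, 0.3,0,0,0,-0.1]'; done; python3 -c "
from h import *
s=manip.sense(); M=R.from_quat(s['tool_rot']).as_matrix(); print(np.arctan2(M[1,1],M[0,1]),s['ft_torque'])"; python3 -m crank '[0.3,0,0,0,-0.1, 0.3,0,0,0,-0.1]'; python3 -c "
from h import *
s=manip.sense(); M=R.from_quat(s['tool_rot']).as_matrix(); print(np.arctan2(M[1,1],M[0,1]),s['ft_torque'])"; python3 -m crank '[0.3,0,0,0,-0.1, 0.3,0,0,0,-0.1]'; python3 -c "
from h import *
s=manip.sense(); M=R.from_quat(s['tool_rot']).as_matrix(); print(np.arctan2(M[1,1],M[0,1]),s['ft_torque'],s['q'][5])"
```

```text
t: 22.48
tcp_pos: [0.5458, -0.1184, 0.059]
tool_rot: [0.667, -0.237, -0.666, -0.236]
force: [-2.3, -2.3, 5.4]
finger_gap: 0.516
-2.252237386989584 [-0.23970192  0.31465185 -0.06813977]
t: 22.72
tcp_pos: [0.5457, -0.1185, 0.059]
tool_rot: [0.654, -0.27, -0.654, -0.269]
force: [-2.9, -3.0, 6.1]
finger_gap: 0.513
-2.3521626973624454 [-0.2493142   0.37248941 -0.1279893 ]
t: 22.98
tcp_pos: [0.5456, -0.1185, 0.059]
tool_rot: [0.641, -0.3, -0.641, -0.298]
force: [-2.5, -3.2, 5.2]
finger_gap: 0.51
-2.44371694878726 [-0.11027512  0.28228921  1.38793862] 2.0352872088162166
```

The torque jumped to 1.39 N m after 1.14 rad of turn, which is the stop. One small nudge to confirm it.

```bash
python3 -m crank '[0.3,0,0,0,-0.05, 0.3,0,0,0,-0.05]'; python3 -c "
from h import *
s=manip.sense(); M=R.from_quat(s['tool_rot']).as_matrix(); print(np.arctan2(M[1,1],M[0,1]),s['ft_torque'],s['force'])
d=viewer.snapshot('wrist'); cv2.imwrite('pics/w18.png',d['img'][:,:,::-1])"
```

```text
t: 23.22
tcp_pos: [0.5462, -0.1194, 0.0589]
tool_rot: [0.634, -0.316, -0.632, -0.313]
force: [-3.2, -4.0, 5.1]
finger_gap: 0.512
-2.4925822245760987 [-0.94582097  0.40658507  1.59937395] [-3.19036786 -3.95062721  5.12200034]
```

View pics/w18.png

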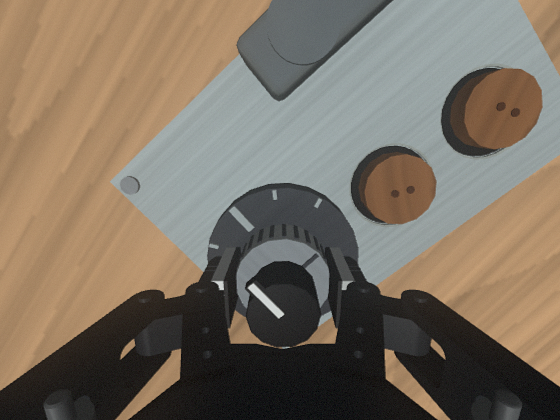

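The stop is confirmed: torque levels off at 1.6 N m with the pads just starting to slip. Release, lift straight up and inspect.

```bash
python3 -m crank '[0.6,0,0,0,0, 0.75,0,0,0,0, 0.75,0,0,0,0, 0.75,0,0,20,0, 0.75,0,0,60,0.1, 0.75,0,0,90,0.27, 0.75,0,0,90,0.45,0.75,0,0,90,0.62,0.75,0,0,90,0.73,0.75,0,0,90,0.73]'; python3 -m crank '[0.75,-30,20,40,0,0.75,-30,20,40,0,0.75,-30,20,40,0]'; python3 -c "
from h import *
d=viewer.snapshot('wrist'); cv2.imwrite('pics/w19.png',d['img'][:,:,::-1])
d=viewer.snapshot('side'); cv2.imwrite('pics/s19.png',d['img'][:,:,::-1])
d=viewer.snapshot('scene'); cv2.imwrite('pics/sc19.png',d['img'][:,:,::-1])"
```

```text
t: 24.52
tcp_pos: [0.5458, -0.1174, 0.1482]
tool_rot: [-0.703, 0.071, 0.704, 0.072]
force: [0.6, -0.2, -0.1]
finger_gap: 0.751
t: 24.9
tcp_pos: [0.5165, -0.0978, 0.1884]
tool_rot: [0.704, -0.071, -0.703, -0.071]
force: [0.6, 0.2, 0.5]
finger_gap: 0.749
```

View pics/w19.png

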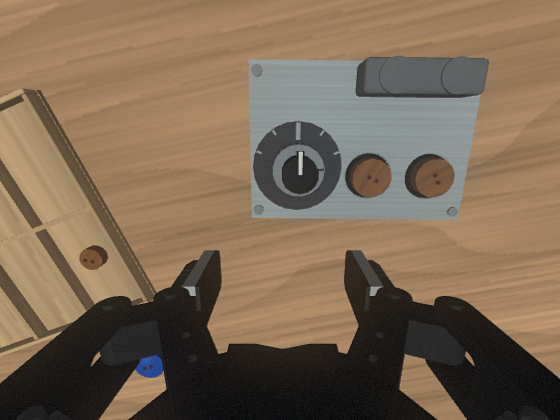

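View pics/s19.png

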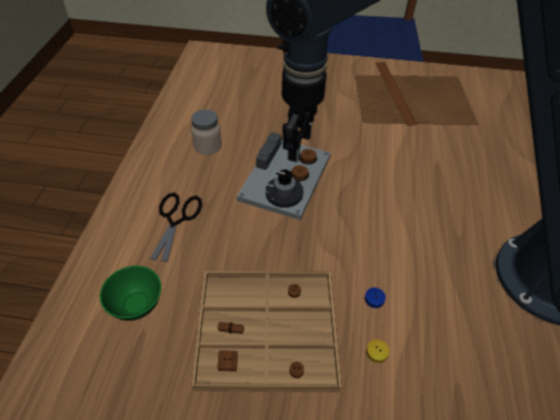

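In the wrist view the blanks are at (369,176) and (430,177), the knob pointer at (300,163) is in line with the mark at (298,131), and the ring index is now at the right, near (321,169). In the side view the other four blanks, the look-alikes, bowl, scissors and jar are where they were.

```bash
python3 -c "
from ang import *; from tilt import *
ang('wrist',(288,145,312,182),(292,120,305,141))
tilt((340,145,398,202),lo=90); tilt((400,145,460,205),lo=90)
d=viewer.snapshot('wrist'); cv2.imwrite('pics/k19.png',cv2.resize(d['img'][110:220,245:355,::-1],None,fx=5,fy=5,interpolation=cv2.INTER_CUBIC))
d=viewer.snapshot('side'); hsv=cv2.cvtColor(d['img'],cv2.COLOR_RGB2HSV)
m=(hsv[...,0]<20)&(hsv[...,1]>135)&(hsv[...,2]<110); m[:265]=0;m[390:]=0;m[:,:195]=0;m[:,340:]=0
print([b[0].round(1) for b in blobs(m,40)]); print(manip.sense()['t'])"
```

```text
wrist [299.6 149.9] 200 centre [ 564.5 -121. ] len 18.4 ang 1.2964 radial from axis -0.1847
wrist [297.5 130. ] 68 centre [ 577.8 -124.3] len 14.1 ang -0.1857 radial from axis -0.2094
[371.33753375 177.11881188] [ 353  158   38   39 1111]
slope deg [-1.18 -0.81] z 0.0284 circ ((520.1165771484375, -185.7367706298828), 18.579008102416992) mean z percentiles [0.0267 0.0285 0.0298]
[434.66455696 177.06690778] [ 416  158   39   39 1106]
slope deg [-0.86 -1.39] z 0.0283 circ ((507.9374694824219, -245.50341796875), 18.4996337890625) mean z percentiles [0.0266 0.0284 0.03  ]
[array([293.9, 290.1]), array([230.2, 327.3]), array([227.2, 360.5]), array([296.2, 369.4])]
25.3
```

View pics/k19.png

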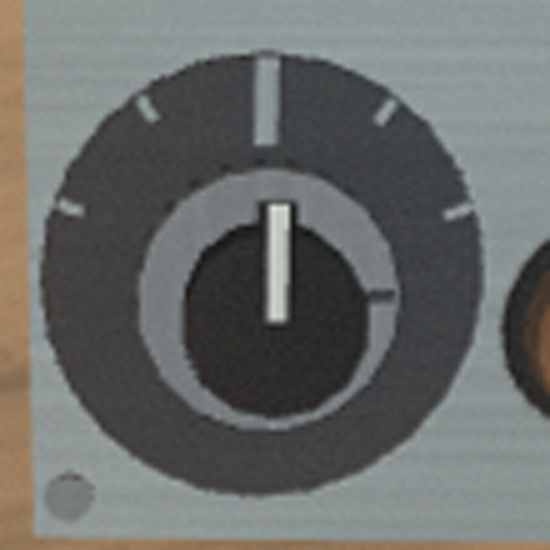

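The pointer box also caught the steel ring, which spoiled that angle (1.296). Measuring the white line alone.

Run:
```python
from h import *
d=viewer.snapshot("wrist"); g=d["img"].min(2).astype(int)
k=np.zeros(g.shape,bool); k[145:180,290:312]=g[145:180,290:312]>165
b=max(blobs(k,5),key=lambda b:b[1][4]); ys,xs=np.where(b[2]); q=plane(d,np.c_[xs,ys],.078)[:,:2]*1000
c=q.mean(0); v=np.linalg.svd(q-c,full_matrices=False)[2][0]; v*=np.sign(v[0]); print(b[0],len(xs),np.ptp((q-c)@v),np.arctan2(v[1],v[0]))
i=plane(d,[(245+388/5,110+296/5)],.053)[0]*1000; r=i[:2]-[545.2,-117.4]; print("ring index",i,np.hypot(*r),np.arctan2(r[1],r[0]))
```

```text
[300.20779221 161.22077922] 77 17.010108308384506 -0.21474368345085698
ring index [ 541.57606685 -138.29376144   53.        ] 21.20571051848869 -1.7425334853964312
```

```bash
python3 -c "
from station import workorder
print(workorder.sign_off())"
```

```text
the job is handed in; nothing more can be done
None
```

The press is set up and the job is handed in at about 25 s of robot time. I worked in the order asked:
1. **Blanks:** I laid the two large brown blanks flat in the wells, the first in well1 and the second in well0.
2. **Knob:** I turned it 1.04 rad clockwise to the long mark.
3. **Lock ring:** I turned it about 1.14 rad clockwise until it met its stop. The torque jumped from about 0.1 to 1.4 N m, then levelled at 1.6 on a small extra nudge as the pads began to slip.

**Last checks:**
- **Blanks in the wells:** both lie within about 1.5 mm of their well centres, with tops at 28–29 mm. Fitted tilt was up to about 1.6°, against about 4.5° if one were resting on the rim.
- **Knob:** the pointer reads -0.215 rad and the long mark about -0.21, so it is on its mark.
- **Ring:** its index mark moved about 1.2 rad in the images, which agrees roughly with the 1.14 rad I turned it.
- **Everything else:** the other four blanks measure within 0.1 pixel of where they were. By eye, the look-alikes, bowl, scissors and jar have not moved.

**What disagreed:**
- **Contact when placing:** I felt a short push of 12–16 N at each well, probably the fingertips touching the plate. That is well under the 40 N limit.
- **Pointer angle:** one late reading was wrong because it also picked up the steel ring. The -0.215 is the repeat on the white line alone.

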